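Dispense the ball bearing from a kitting carousel

ROBOT

A 6-joint arm with a two-finger parallel gripper is mounted at the origin on the work surface. World frame = base frame: x ahead of the robot, y to its left, z up, the work surface at z = 0. Lengths are in m, angles in rad, forces in N, time in s.
With the tool pointing down it reaches from about 0.275 to 0.85 m from the base axis. Payload 19 kg.
Tool frame: the origin (TCP) lies midway between the tips of the shut fingers; the grasp point (between the pads) lies 19 mm behind it; z points along the fingers, y is the line along which they close (so a half turn about z gives the same grasp; the last joint's range is limited). The gripper opens to 85 mm and grips with 20 to 120 N. Pads are 22 mm wide; open, the fingers measure 114 mm over their backs; the gripper's body (76 mm by 85 mm) begins 54 mm behind the grasp point. The pads swing forward as they close: fully open they stand 13 mm farther back than shut.
Start: joints at [1.101, 0.15, 1.437, -0, 1.554, -0.134], TCP at [0.189, 0.543, 0.231] pointing down, gripper open.
Joint ranges: [-2.8, 2.8], [-0.68, 2.1], [0.12, 2.68], [-1.39, 4.53], [0.16, 2.79], [-2.81, 2.81]. Speed limits (rad/s): [1.89, 1.89, 2.22, 3.01, 3.01, 3.01].

INTERFACE

Orientations are given as a unit quaternion [x, y, z, w].
In Python, from rig import get_obs, cams, ticket, find_in gives the robot as it stands.
- The arm moves only by the shell command python3 -m inch 'ROWS' [OPENING] [FORCE]. ROWS is JSON, a list of rows, each an object of numbers: "x", "y", "z": the shift along the world's x, y, z scaled (see below); "yaw": the turn about the world's z scaled (see below). A call has 1 to 8 rows; each row is the pose to reach, as a shift and turn from the pose commanded when the call began; what a row does not reach only later rows make up. The controller multiplies each number of a shift by 1000 mm and each number of a turn by 1.5 rad. A row lasts 1/8 s, in which the tool goes at most 62.5 mm and 10.7 degrees, less where a joint would pass 70% of its speed; a pose out of reach is approached as far as the arm can. A call with a number of a shift or a turn outside -1 to 1 is refused whole. A call with a gripper value outside its range is refused whole. OPENING is the opening, from -1 (shut) to 1 (fully open), set as the call begins (- or left out, the last holds). The fingers move at their own pace and stop on an object; FORCE is the grip in N (left out, the last holds). Time passes only in rows, so rows that repeat a pose let the fingers close. It gives the time, the measured TCP pose, the force, the opening and the grip force at its end, in the units of the state.
- get_obs(): the state, without advancing time (a new reading comes with each control period).
- cams.get_image(name): name is "scene" or "top"; returns a dict with "pixels" (480x640x3 uint8, blue, green, red), "z_map" (480x640 float32, m along the optical axis (not along the pixel's ray), 0 where there is no reading), "camera_matrix" (3x3 intrinsics, pixels), "R" (3x3) and "t" (3): a world point X has camera coordinates R X + t. Camera axes: x right, y down, z forward; pixel columns grow to the right and rows downward; lengths in m; the calibration is good to about 2 mm. A picture is of the moment at which its call begins.
- ticket.close_job(): hands the job in; it is judged then, once.
Trained networks look in the newest picture that a camera, given by its name, has taken for a name from the list of things; names that differ only in an ending like _2 or _b are one class to them, and where a whole thing is asked for, a point or a joint stands for the part that bears it (a point fixed in the world has none). Each returns a list of dicts, best first, with "score" (0 to 1); they miss things now and then, are a little off and sometimes report something else, mostly with a low value. They report only what shows in the picture. A call takes as long as a camera call.
- find_in(camera, target): "location" ([x, y, z] in m, in world coordinates, good to about 4 mm: the middle of the surface that is visible of it).
The state is a dict: "time": time; "q": joint angles; "joint_vel": joint speeds; "effort": joint torques, N m; "tool_pos": TCP position; "eef_rot": TCP orientation; "ft_force": force on the tool from outside, world axes, zero at the start; "torque": the same for the moment, N m; "width": opening from 0.0 (shut) to 1.0 (fully open); "grasp_force": force on a finger pad.
Only numpy, scipy, OpenCV 4.12 (cv2) and the standard library are available. Lean on these libraries where they do the work, as an engineer would, in place of code of your own. Each camera call takes 0.05 s, during which the arm holds its last target. There are 200 camera calls.

TASK

The bench carousel holds three parts of a wheel-hub kit. Turn its wheel, which has upright hand posts, until the pocket with the ball bearing sits over the dump flap and stop there; then press the hand lever down to tip the bearing out into the steel kit box below, and let the lever come back up so that the flap is shut. The castle nut and the grease cap stay in their pockets, and the other things on the bench stay where they are.

Things in the scene. Friction and masses are not known exactly. Their poses are not given: they have to be found in the camera images.
- carousel: Hand-turned kitting carousel bolted to the bench: grey base plate 190 x 170 mm, column, round aluminium deck (radius 118 mm, top 145 mm above the bench), pocket wheel above it. Origin: on the wheel's axis at bench height; z up; +x points from the axis to the dump flap. The hand lever stands at its -y side.
- wheel: White wheel lying flat on the deck, radius 114 mm, top 172 mm above the bench. Origin: on its vertical axis. Five bottomless pockets, 72 mm wide, centres 70 mm from the axis, at 0, 72, 144, 216, 288 degrees anticlockwise from its +x; half-way between them, 94 mm from the axis, five round upright hand posts 18 mm thick, 45 mm high. Turns endlessly (3 to 8 N at a post); stays put; rigid sideways, so hold a post loosely, fingers before and behind it.
- flap_mid (a point): Middle of the shut dump flap, in its top face (70 mm from the axis, 145 mm above the bench). The flap, 82 mm wide, fills a notch in the deck from 29 mm off the axis out to the rim, flush with it; it hinges down about a cross shaft at its inner edge. A pocket over it empties when it is tipped.
- flap (a joint): Angle of the dump flap and its lever (one rigid part), rad: 0 shut, 1.0 fully tipped (end stop). Sprung shut: it carries the parts, springs back when let go, and takes about 3 N (start) to 9 N (end) at the lever grip. The bearing slides off it outwards by its own weight from about 0.8 on.
- lever_grip (a point): Centre of the lever's rubber grip: a level round bar 24 mm thick, 56 mm long along the carousel's y, free above, 173 mm above the bench when shut. It moves on an arc of 100 mm radius about lever_pivot: at rest the arm rises 25 degrees towards the carousel's +x; pressed down fully it points 32 degrees below level (grip centre 78 mm above the bench).
- lever_pivot (a point): Point on the fixed axis of the flap's cross shaft, abreast of the lever grip: x = 30, y = -130, z = 131 mm in the carousel's frame, whose axes it has. The shaft lies along y.
- bearing: The ball bearing, origin at its centre: a flat steel ring 62 mm in diameter, 17 mm thick, bore 25 mm, dark seal between its two rings; about 0.23 kg. It starts lying on the deck in one of the wheel's pockets with 5 mm of play all round, so it trails behind the pocket's centre when swept along.
- nut_mid (a point): Centre of the castle nut, half-way up: dark steel hexagon 55 mm across flats, 30 mm high, slotted crown. In another pocket.
- cap_mid (a point): Centre of the grease cap, half-way up: closed steel dome 62 mm in diameter, 28 mm high. In another pocket.
- kit_box: Open grey sheet-steel box, 170 (along its x) x 160 x 45 mm, walls 4 mm, standing loose under the flap's mouth, its x roughly along the carousel's x. Origin: centre of its underside.
- hammer: Hammer lying on the bench. Leave alone.
- wrench: Spanner 190 mm long lying on the bench. Leave alone.
- screwdriver: Screwdriver with black handle lying on the bench. Leave alone.
- spray_can: Grey spray can 190 mm high standing at the back. Leave alone.
- tape: Black pocket tape measure, 75 x 36 x 70 mm. Leave alone.
- carton: Flat cardboard carton 90 x 90 x 35 mm behind the carousel. Leave alone.
- jar: Glass jar with steel lid, 90 mm high. Leave alone.

How it is judged:
By the outcome, as a careful person would: the job done as asked, in the order asked, and still so for the second after the job is handed in, with the robot touching nothing.
It also fails if it takes over 72 s, if anything falls off the work surface, if the arm or the gripper's body presses on something with over 40 N, if the wrist force passes 120 N, or if a joint passes its speed limit or range.

## Working session

There is one attempt and no reset: what is moved stays moved. The work goes in short steps, Python scripts to look and compute and a shell command to move; the robot and the scene stay as the last step left them, time stands still between calls to the robot, and variables do not carry over. Pictures are saved under pics/ and viewed, at most 10 in all, crops included, and the job is handed in when it is done.

```bash
mkdir -p pics; cat > h.py <<'E'
import numpy as np, cv2
from rig import get_obs, cams, ticket, find_in
def cloud(im):
    z=im["z_map"];K=im["camera_matrix"];v,u=np.mgrid[:z.shape[0],:z.shape[1]]
    P=np.dstack([(u-K[0,2])/K[0,0]*z,(v-K[1,2])/K[1,1]*z,z])
    W=(P-im["t"])@im["R"]; W[z==0]=np.nan
    return W
def proj(im,X):
    c=im["camera_matrix"]@(im["R"]@np.array(X)+im["t"]); return c[:2]/c[2]
E
python3 - <<'E'
from h import *
np.set_printoptions(precision=3,suppress=True)
for c in("top","scene"):
    im=cams.get_image(c); cv2.imwrite(f"pics/{c}0.png",im["pixels"])
    for n in["wheel","flap_mid","lever_grip","bearing","nut_mid","cap_mid","kit_box","carousel"]:
        for d in find_in(c,n)[:2]: print(c,n,np.round(d["location"],3),round(d["score"],2),np.round(proj(im,d["location"])))
    W=cloud(im)
    m=abs(W[...,2]-.172)<.004
    p=W[m]; print(c,len(p),np.nanmedian(p,0),np.nanmin(p,0),np.nanmax(p,0))
E
```

```text
top wheel [0.573 0.078 0.172] 0.67 [272. 234.]
top wheel [0.519 0.044 0.143] 0.61 [290. 259.]
top flap_mid [0.521 0.04  0.146] 0.63 [291. 258.]
top flap_mid [0.62  0.117 0.163] 0.58 [254. 213.]
top lever_grip [ 0.534 -0.004  0.146] 0.76 [311. 252.]
top bearing [0.622 0.037 0.167] 0.87 [291. 211.]
top nut_mid [0.624 0.111 0.162] 0.82 [257. 212.]
top nut_mid [0.586 0.346 0.005] 0.19 [174. 239.]
top cap_mid [0.544 0.141 0.169] 0.97 [243. 248.]
top cap_mid [0.619 0.036 0.168] 0.56 [292. 212.]
top carousel [0.52  0.042 0.145] 0.75 [291. 259.]
top 5663 [0.581 0.047 0.173] [ 0.063 -0.715  0.168] [0.913 0.614 0.176]
scene wheel [ 0.567 -0.441  0.065] 0.75 [142. 344.]
scene wheel [0.614 0.049 0.088] 0.61 [361. 261.]
scene flap_mid [0.612 0.046 0.091] 0.63 [359. 260.]
scene lever_grip [ 0.462 -0.034  0.152] 0.69 [296. 212.]
scene lever_grip [ 0.565 -0.438  0.063] 0.56 [143. 343.]
scene bearing [0.615 0.039 0.16 ] 0.85 [359. 241.]
scene nut_mid [0.617 0.123 0.169] 0.77 [392. 225.]
scene cap_mid [0.55  0.137 0.172] 0.55 [380. 204.]
scene kit_box [ 0.564 -0.077  0.003] 0.68 [301. 291.]
scene carousel [0.608 0.047 0.087] 0.7 [359. 260.]
scene 5505 [0.597 0.054 0.171] [-0.941 -0.637  0.168] [0.854 1.052 0.176]
```

View pics/top0.png

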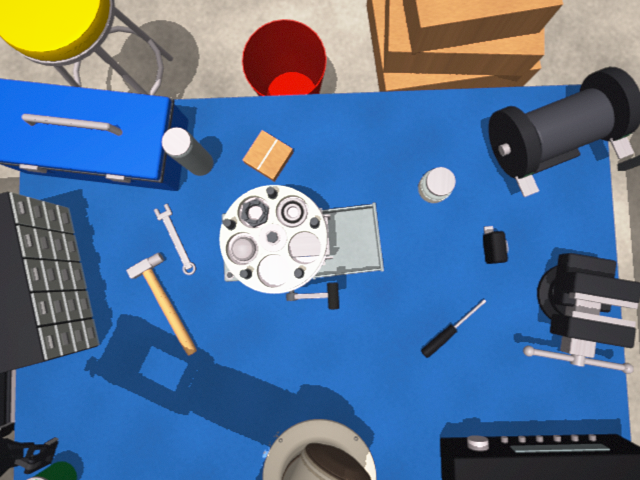

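View pics/scene0.png

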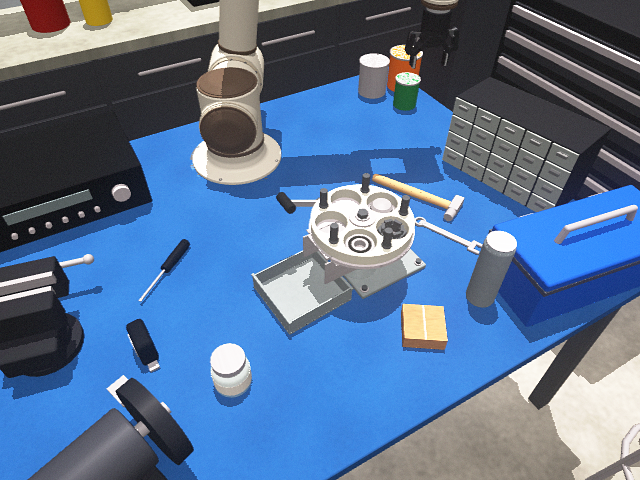

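The top view shows the bearing at pixel (293,211), the nut at (257,212), the cap at (243,248), the lever grip at (333,296) and the box at (352,238), to the right of the carousel. So carousel +x is roughly world -y. Next I'll fit the axis, posts and yaw.

```bash
cat >> h.py <<'E'
def state(c="top",verbose=True):
    im=cams.get_image(c); W=cloud(im); X=W.reshape(-1,3)
    near=np.hypot(X[:,0]-.575,X[:,1]-.078)<.2
    P=X[near&(abs(X[:,2]-.217)<.006)]
    return im,W,X[near],P
def clusters(P,r=.015):
    out=[]
    P=P.copy()
    while len(P)>3:
        c=P[0]
        for _ in range(5): c=P[np.linalg.norm(P-c,axis=1)<r].mean(0)
        m=np.linalg.norm(P-c,axis=1)<r*1.3; out.append((c,m.sum())); P=P[~m]
    return [o for o in out if o[1]>5]
E
python3 - <<'E'
from h import *
from scipy.optimize import least_squares
np.set_printoptions(precision=4,suppress=True)
for c in("top","scene"):
    im,W,X,P=state(c)
    cl=clusters(P)
    for k in cl: print(c,k)
    pts=np.array([k[0][:2] for k in cl])
    if len(pts)>=4:
        f=lambda p:np.hypot(pts[:,0]-p[0],pts[:,1]-p[1])-.094
        s=least_squares(f,[.575,.078],loss="soft_l1",f_scale=.003);print(s.x,s.fun)
        d=pts-s.x;print("post ang",np.degrees(np.arctan2(d[:,1],d[:,0])))
    # lever grip
    m=(abs(X[:,0]-.45)<.05)&(X[:,2]>.14)&(X[:,1]<.03)&(X[:,1]>-.1)
    for k in clusters(X[m],.04): print("grip",k)
    g=X[m]; print(g.min(0),g.max(0)) if len(g) else 0
    # box rim z=.045
    m=(abs(W[...,2]-.045)<.006)&(W[...,1]<-.0)&(W[...,1]>-.2)&(abs(W[...,0]-.57)<.15)
    b=W[m]
    if len(b):print("box",cv2.minAreaRect((b[:,:2]*1000).astype(np.float32)))
    # plate z small
    m=(W[...,2]>.005)&(W[...,2]<.03)&(abs(W[...,0]-.575)<.13)&(abs(W[...,1]-.1)<.13)
    b=W[m]
    if len(b):print("plate",cv2.minAreaRect((b[:,:2]*1000).astype(np.float32)),np.median(b[:,2]))
im=cams.get_image("top");cv2.imwrite("pics/crop.png",cv2.resize(im["pixels"][175:315,210:395],None,fx=4,fy=4,interpolation=2))
E
```

```text
top (array([0.6589, 0.0746, 0.2175]), np.int64(63))
top (array([ 0.5926, -0.0135,  0.2178]), np.int64(64))
top (array([0.5955, 0.1646, 0.218 ]), np.int64(63))
top (array([0.4903, 0.1319, 0.2176]), np.int64(62))
top (array([0.4885, 0.0217, 0.2179]), np.int64(60))
[0.5651 0.0759] [-0.0003 -0.0005 -0.0003 -0.0005 -0.0001]
post ang [  -0.7904  -72.9073   71.1295  143.2302 -144.7213]
grip (array([0.4823, 0.0084, 0.1673]), np.int64(380))
grip (array([0.4892, 0.0231, 0.2186]), np.int64(43))
grip (array([ 0.4428, -0.0453,  0.1823]), np.int64(285))
grip (array([0.4352, 0.0237, 0.1479]), np.int64(9))
[ 0.4133 -0.0602  0.143 ] [0.5    0.0299 0.222 ]
box ((566.2607421875, -79.2039566040039), (164.79324340820312, 169.9269256591797), 5.0366597175598145)
plate ((573.9862060546875, 99.2538070678711), (253.1502227783203, 260.6428527832031), 1.2821204662322998) 0.014193210953000393
scene (array([0.4927, 0.1323, 0.2148]), np.int64(40))
scene (array([0.4912, 0.0222, 0.215 ]), np.int64(41))
scene (array([0.5984, 0.165 , 0.2151]), np.int64(44))
scene (array([ 0.5957, -0.0135,  0.2154]), np.int64(49))
scene (array([0.6616, 0.0746, 0.2154]), np.int64(50))
[0.5679 0.0762] [-0.0002 -0.0002 -0.0001 -0.0001 -0.0003]
post ang [ 143.2942 -144.8804   71.0332  -72.7721   -0.9907]
grip (array([0.4921, 0.0156, 0.1882]), np.int64(233))
grip (array([ 0.4495, -0.0424,  0.1743]), np.int64(295))
grip (array([0.4436, 0.0143, 0.147 ]), np.int64(51))
[ 0.4182 -0.0592  0.1403] [0.5    0.0297 0.219 ]
box ((568.0220947265625, -80.09336853027344), (165.69424438476562, 168.14028930664062), 4.172244071960449)
plate ((568.5643310546875, 96.4129867553711), (171.6627197265625, 252.74893188476562), 0.008319453336298466) 0.012640913844858147
```

View pics/crop.png

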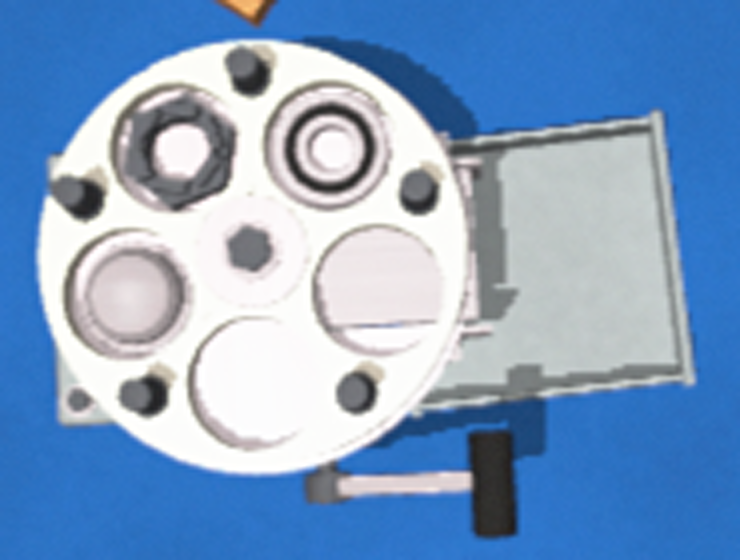

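The crop shows the bearing at (325,145), with the nut and cap in the next pockets anticlockwise. The flap is under the empty pocket at (380,290), and the grip is at (493,483). Now I'll refine the carousel yaw and check the tool's orientation.

```bash
python3 - <<'E'
from h import *
from scipy.spatial.transform import Rotation as R
np.set_printoptions(precision=4,suppress=True)
o=get_obs();print(o["time"],o["tool_pos"],R.from_quat(o["eef_rot"]).as_matrix(),o["width"])
for c,A in(("top",[.5651,.0759]),("scene",[.5679,.0762])):
    im=cams.get_image(c);W=cloud(im)
    dark=im["pixels"].max(2)<90
    r=(W[...,2]>.15)&(W[...,2]<.19)&(abs(W[...,0]-.445)<.05)&(abs(W[...,1]+.045)<.04)
    g=W[r&dark]; q=W[r&~dark]
    (cx,cy),s,a=cv2.minAreaRect((g[:,:2]*1000).astype(np.float32)); print(c,len(g),cx,cy,s,a,g[:,2].max())
    d=np.array([cx,cy])/1000-A; print("yaw by grip",np.degrees(np.arctan2(d[1],d[0])-np.arctan2(-.130,.1206)),np.hypot(*d))
    # lever arm: bright points between
    r=(W[...,2]>.12)&(W[...,2]<.19)&(W[...,0]<.46)&(W[...,0]>.40)&(W[...,1]>-.03)&(W[...,1]<.06)
    b=W[r]; v=cv2.fitLine(b[:,:2].astype(np.float32),cv2.DIST_HUBER,0,.001,.001).ravel(); print("arm",len(b),v,np.degrees(np.arctan2(v[1],v[0])))
    # deck/flap bottom inside flap pocket
E
```

```text
1.05 [0.1895 0.5428 0.2313] [[-0.9442  0.3295 -0.0001]
 [ 0.3295  0.9442 -0.0001]
 [ 0.     -0.0001 -1.    ]] 1.0005030314078693
top 267 439.07244873046875 -46.893218994140625 (23.026437759399414, 52.14155578613281) 88.84680938720703 0.18961581639940003
yaw by grip -88.59656920935029 0.17595771739238183
arm 293 [0.0983 0.9952 0.4426 0.0186] 84.35861
scene 217 442.0116271972656 -50.05402374267578 (57.150325775146484, 21.815019607543945) 6.945250988006592 0.18885489203788028
yaw by grip -87.76875486251303 0.1782917858964242
arm 162 [ 0.0398 -0.9992  0.4446 -0.0053] -87.71698
```

```bash
python3 -m inch '[{"z":0.05},{"x":0.302,"y":-0.411,"z":0.05,"yaw":-0.205},{"x":0.302,"y":-0.411,"z":0.05,"yaw":-0.205},{"x":0.302,"y":-0.411,"z":0.05,"yaw":-0.205},{"x":0.302,"y":-0.411,"z":0.05,"yaw":-0.205},{"x":0.302,"y":-0.411,"z":0.05,"yaw":-0.205},{"x":0.302,"y":-0.411,"z":0.05,"yaw":-0.205},{"x":0.302,"y":-0.411,"z":0.05,"yaw":-0.205}]' -0.3 20
python3 -m inch '[{},{}]'
```

```text
invalid input at $[0]: expected keys x, y, z, yaw
invalid input at $[0]: expected keys x, y, z, yaw
```

```bash
python3 -m inch '[{"x":0,"y":0,"z":0.05,"yaw":0},{"x":0.302,"y":-0.411,"z":0.05,"yaw":-0.205},{"x":0.302,"y":-0.411,"z":0.05,"yaw":-0.205},{"x":0.302,"y":-0.411,"z":0.05,"yaw":-0.205},{"x":0.302,"y":-0.411,"z":0.05,"yaw":-0.205},{"x":0.302,"y":-0.411,"z":0.05,"yaw":-0.205},{"x":0.302,"y":-0.411,"z":0.05,"yaw":-0.205},{"x":0.302,"y":-0.411,"z":0.05,"yaw":-0.205}]' -0.3 20
python3 -m inch '[{"x":0,"y":0,"z":0,"yaw":0},{"x":0,"y":0,"z":0,"yaw":0}]'
```

```text
time: 2.15
tool_pos: [0.4494, 0.1884, 0.2815]
eef_rot: [0.316, 0.949, 0.0, 0.0]
ft_force: [0.6, 1.2, 0.2]
width: 0.348
grasp_force: 0.0
time: 2.4
tool_pos: [0.4484, 0.1904, 0.2813]
eef_rot: [0.316, 0.949, 0.0, -0.0]
ft_force: [-0.4, 0.3, -0.3]
width: 0.35
grasp_force: 0.0
```

```bash
python3 -m inch '[{"x":0.043,"y":-0.058,"z":0,"yaw":0},{"x":0.043,"y":-0.058,"z":0,"yaw":0},{"x":0.043,"y":-0.058,"z":-0.05,"yaw":0},{"x":0.043,"y":-0.058,"z":-0.07,"yaw":0},{"x":0.043,"y":-0.058,"z":-0.085,"yaw":0},{"x":0.043,"y":-0.058,"z":-0.1,"yaw":0},{"x":0.043,"y":-0.058,"z":-0.1,"yaw":0}]'
python3 - <<'E'
from h import *
im=cams.get_image("scene");cv2.imwrite("pics/s1.png",cv2.resize(im["pixels"][140:290,280:440],None,fx=4,fy=4,interpolation=2))
import math
# arc plan, shift from current TCP at post angle 143.25
p0=np.array([.4912,.1322]);A=np.array([.5665,.076]);r=p0-A
for a in (6,12,18,24,30,36,42,48,51,55):
    t=-math.radians(a);c,s=math.cos(t),math.sin(t)
    d=A+np.array([c*r[0]-s*r[1],s*r[0]+c*r[1]])-p0
    print(a,np.round(d,4),round(t/1.5,3))
E
```

```text
time: 3.28
tool_pos: [0.4911, 0.1327, 0.1807]
eef_rot: [0.316, 0.949, -0.0, -0.0]
ft_force: [0.2, 0.9, 0.8]
width: 0.351
grasp_force: 0.0
6 [0.0063 0.0076] -0.07
12 [0.0133 0.0144] -0.14
18 [0.0211 0.0205] -0.209
24 [0.0294 0.0258] -0.279
30 [0.0382 0.0301] -0.349
36 [0.0474 0.0335] -0.419
42 [0.0569 0.036 ] -0.489
48 [0.0667 0.0374] -0.559
51 [0.0716 0.0377] -0.593
55 [0.0781 0.0377] -0.64
```

View pics/s1.png

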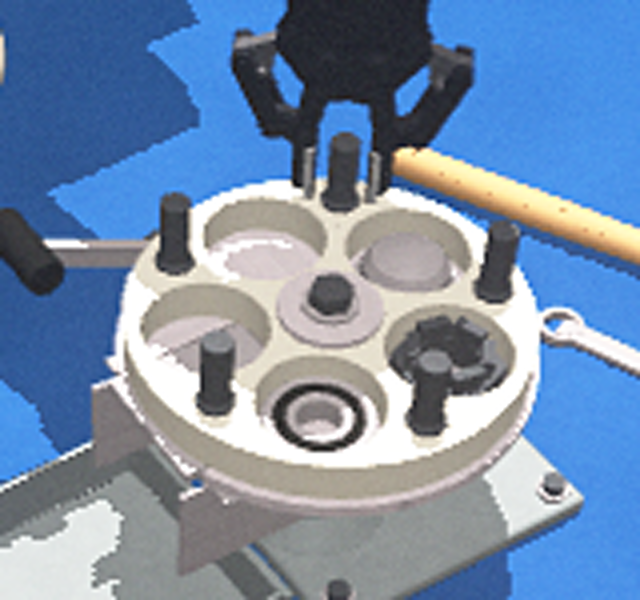

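The post at (343,175) stands between the open fingers. Next I turn the wheel along the arc, clockwise seen from above.

```bash
python3 -m inch '[{"x":0.0063,"y":0.0076,"z":0,"yaw":-0.07},{"x":0.0133,"y":0.0144,"z":0,"yaw":-0.14},{"x":0.0211,"y":0.0205,"z":0,"yaw":-0.209},{"x":0.0294,"y":0.0258,"z":0,"yaw":-0.279},{"x":0.0382,"y":0.0301,"z":0,"yaw":-0.349},{"x":0.0474,"y":0.0335,"z":0,"yaw":-0.419},{"x":0.0569,"y":0.036,"z":0,"yaw":-0.489},{"x":0.0569,"y":0.036,"z":0,"yaw":-0.489}]'
python3 - <<'E'
from h import *
for c,A in(("top",[.5651,.0759]),("scene",[.5679,.0762])):
    im,W,X,P=state(c)
    for p,n in clusters(P):
        d=p[:2]-A
        if abs(np.hypot(*d)-.094)<.004:print(c,n,round(float(np.degrees(np.arctan2(d[1],d[0]))),1))
E
```

```text
time: 4.32
tool_pos: [0.549, 0.1684, 0.1819]
eef_rot: [0.635, 0.772, 0.0, 0.0]
ft_force: [0.0, 0.5, 0.3]
width: 0.349
grasp_force: 0.0
top 60 31.2
top 60 -40.8
top 60 -112.7
top 61 175.0
scene 40 175.1
scene 81 109.4
scene 45 -112.7
scene 51 31.2
scene 54 -41.0
```

```bash
cat > m.py <<'E'
from h import *
for c,A in(("top",[.5651,.0759]),("scene",[.5679,.0762])):
    im,W,X,P=state(c); L=[]
    for p,n in clusters(P):
        d=p[:2]-A
        if abs(np.hypot(*d)-.094)<.004:L.append(float(np.degrees(np.arctan2(d[1],d[0]))))
    print(c,np.round(L,1),"pocket",[round((l+88+36)%72-88,1) for l in L])
    for n in("bearing","flap_mid"):
        for d in find_in(c,n)[:1]:print(n,np.round(d["location"],3),round(d["score"],2))
E
python3 -m inch '[{"x":0.0049,"y":0.0007,"z":0,"yaw":-0.035},{"x":0.0098,"y":0.0014,"z":0,"yaw":-0.07},{"x":0.0125,"y":0.0016,"z":0,"yaw":-0.09},{"x":0.0147,"y":0.0017,"z":0,"yaw":-0.105},{"x":0.0165,"y":0.0017,"z":0,"yaw":-0.118},{"x":0.018,"y":0.0017,"z":0,"yaw":-0.128},{"x":0.018,"y":0.0017,"z":0,"yaw":-0.128}]'; python3 m.py
```

```text
time: 5.3
tool_pos: [0.5666, 0.1701, 0.1812]
eef_rot: [0.706, 0.708, 0.0, -0.0]
ft_force: [-1.7, 0.7, 1.5]
width: 0.349
grasp_force: 1.0
top [  20.9  -51.2 -123.4  164.6] pocket [-87.1, -87.2, -87.4, -87.4]
bearing [0.576 0.004 0.168] 0.72
flap_mid [0.516 0.047 0.146] 0.87
scene [ 164.9   97.6 -123.4   20.5  -51.2] pocket [-87.1, -82.4, -87.4, -87.5, -87.2]
bearing [0.565 0.007 0.159] 0.88
flap_mid [0.611 0.059 0.091] 0.75
```

```bash
python3 -m inch '[{"x":0.001,"y":0,"z":0,"yaw":-0.008},{"x":0.001,"y":0,"z":0,"yaw":-0.008},{"x":-0.004,"y":0,"z":0,"yaw":-0.008},{"x":-0.004,"y":0,"z":0,"yaw":-0.008},{"x":-0.004,"y":0,"z":0.05,"yaw":-0.008},{"x":-0.004,"y":0,"z":0.1,"yaw":-0.008},{"x":-0.004,"y":0,"z":0.1,"yaw":-0.008}]'
python3 -m inch '[{"x":-0.135,"y":-0.219,"z":0.02,"yaw":0.49},{"x":-0.135,"y":-0.219,"z":0.02,"yaw":0.49},{"x":-0.135,"y":-0.219,"z":0.02,"yaw":0.49},{"x":-0.135,"y":-0.219,"z":0.02,"yaw":0.49},{"x":-0.135,"y":-0.219,"z":0.02,"yaw":0.49},{"x":-0.135,"y":-0.219,"z":0.02,"yaw":0.49},{"x":-0.135,"y":-0.219,"z":0.02,"yaw":0.49}]' -1 60
python3 m.py
python3 - <<'E'
from h import *
im=cams.get_image("top");cv2.imwrite("pics/t2.png",cv2.resize(im["pixels"][175:315,210:395],None,fx=4,fy=4,interpolation=2))
E
```

```text
time: 6.48
tool_pos: [0.5635, 0.1702, 0.2855]
eef_rot: [0.711, 0.704, 0.003, 0.002]
ft_force: [0.6, 0.4, 0.1]
width: 0.352
grasp_force: 0.0
time: 7.35
tool_pos: [0.4276, -0.0488, 0.3009]
eef_rot: [0.411, 0.912, 0.0, -0.0]
ft_force: [-0.9, -0.0, -0.0]
width: 0.004
grasp_force: 0.0
top [  20.3  -51.7   92.3 -123.3  164.4] pocket [-87.7, -87.7, -87.7, -87.3, -87.6]
bearing [0.573 0.004 0.166] 0.87
flap_mid [0.537 0.101 0.146] 0.85
scene [ 164.6   92.  -123.6   20.1  -51.5] pocket [-87.4, -88.0, -87.6, -87.9, -87.5]
bearing [0.562 0.01  0.156] 0.7
flap_mid [0.612 0.06  0.094] 0.79
```

View pics/t2.png

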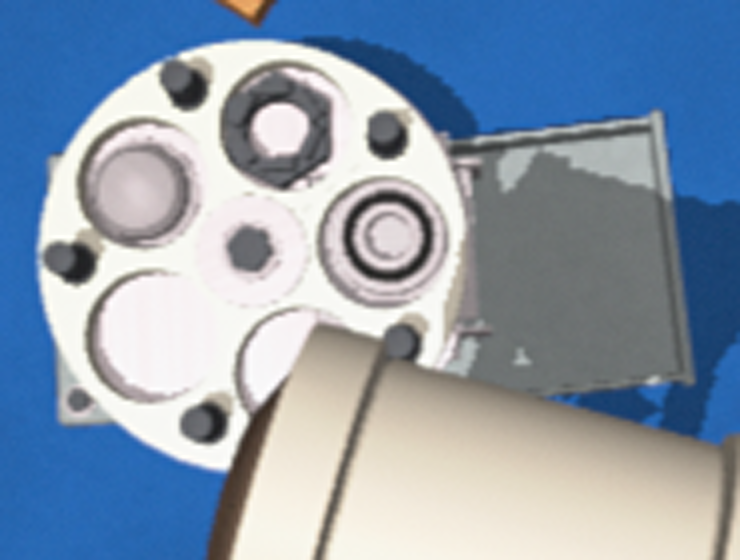

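The bearing's pocket at (385,240) lies centred between the flap's edges, which are at rows 160 and 328. Next, the lever.

```bash
python3 -m inch '[{"x":0,"y":0,"z":-0.05,"yaw":0},{"x":0,"y":0,"z":-0.09,"yaw":0},{"x":0,"y":0,"z":-0.106,"yaw":0},{"x":0,"y":0,"z":-0.114,"yaw":0},{"x":0,"y":0,"z":-0.114,"yaw":0}]'
python3 -m inch '[{"x":0,"y":-0.003,"z":-0.009,"yaw":0},{"x":0,"y":-0.006,"z":-0.018,"yaw":0},{"x":0,"y":-0.008,"z":-0.027,"yaw":0},{"x":0,"y":-0.009,"z":-0.035,"yaw":0},{"x":0,"y":-0.009,"z":-0.035,"yaw":0}]'
```

```text
time: 8.32
tool_pos: [0.4278, -0.0491, 0.188]
eef_rot: [0.41, 0.912, 0.0, 0.0]
ft_force: [0.2, 0.1, 0.3]
width: 0.001
grasp_force: 0.0
time: 8.95
tool_pos: [0.4276, -0.0582, 0.1523]
eef_rot: [0.411, 0.912, -0.0, 0.0]
ft_force: [0.0, -2.6, 3.9]
width: -0.003
grasp_force: 2.0
```

```bash
python3 - <<'E'
from h import *
im=cams.get_image("scene");cv2.imwrite("pics/s2.png",cv2.resize(im["pixels"][120:290,230:430],None,fx=4,fy=3.5,interpolation=2))
E
```

```text
(no output)
```

View pics/s2.png

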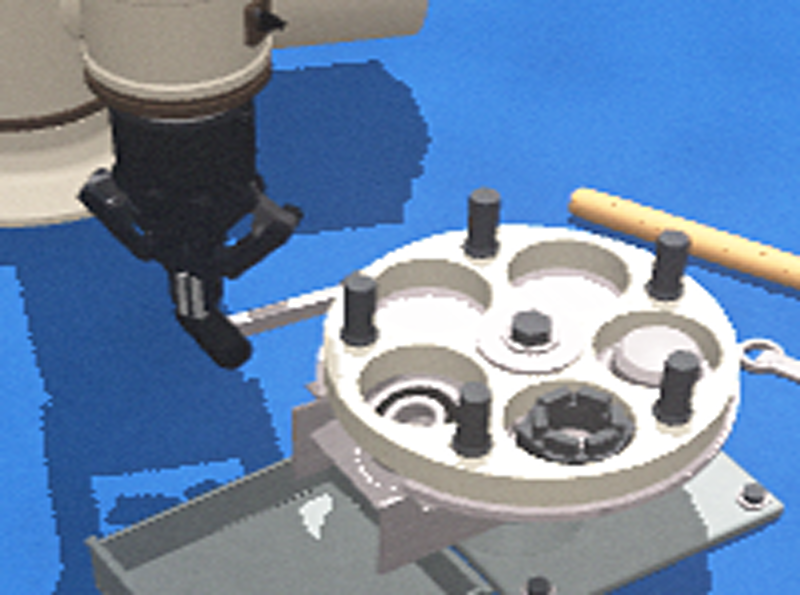

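The fingertips are on the grip at (205,330). The near knuckle at (290,215) would come close to the wheel rim lower down, so I'll back off, turn a quarter and press again.

```bash
python3 -m inch '[{"x":0,"y":0.003,"z":0.015,"yaw":0},{"x":0,"y":0.009,"z":0.036,"yaw":0},{"x":0,"y":0.009,"z":0.06,"yaw":0},{"x":0,"y":0.009,"z":0.06,"yaw":-0.25},{"x":0,"y":0.009,"z":0.06,"yaw":-0.5},{"x":0,"y":0.009,"z":0.06,"yaw":-0.75},{"x":0,"y":0.009,"z":0.06,"yaw":-1.0},{"x":0,"y":0.009,"z":0.06,"yaw":-1.0}]'
python3 -m inch '[{"x":0,"y":0,"z":0,"yaw":-0.047},{"x":0,"y":0,"z":0,"yaw":-0.047},{"x":0,"y":0,"z":0,"yaw":-0.047},{"x":0,"y":0,"z":0,"yaw":-0.047}]'
```

```text
time: 10.0
tool_pos: [0.4274, -0.0486, 0.2133]
eef_rot: [0.78, 0.626, 0.0, -0.0]
ft_force: [0.1, 0.5, 0.9]
width: 0.002
grasp_force: 0.0
time: 10.5
tool_pos: [0.4274, -0.0489, 0.2125]
eef_rot: [0.799, 0.601, 0.0, -0.0]
ft_force: [-1.1, -0.2, -1.3]
width: 0.001
grasp_force: 0.0
```

```bash
python3 -m inch '[{"x":0,"y":0,"z":0,"yaw":-0.37},{"x":0,"y":0,"z":0,"yaw":-0.37},{"x":0,"y":0,"z":0,"yaw":-0.37},{"x":0,"y":0,"z":-0.015,"yaw":-0.37},{"x":0,"y":0,"z":-0.025,"yaw":-0.37},{"x":0,"y":0,"z":-0.025,"yaw":-0.37}]'
python3 -m inch '[{"x":0,"y":-0.003,"z":-0.009,"yaw":0},{"x":0,"y":-0.006,"z":-0.018,"yaw":0},{"x":0,"y":-0.008,"z":-0.027,"yaw":0},{"x":0,"y":-0.009,"z":-0.035,"yaw":0},{"x":0,"y":-0.009,"z":-0.053,"yaw":0},{"x":0,"y":-0.006,"z":-0.07,"yaw":0},{"x":0,"y":-0.0014,"z":-0.083,"yaw":0},{"x":0,"y":-0.0014,"z":-0.083,"yaw":0}]'
```

```text
time: 11.25
tool_pos: [0.427, -0.0489, 0.1862]
eef_rot: [0.933, 0.359, -0.001, -0.001]
ft_force: [0.2, -0.2, 0.1]
width: -0.001
grasp_force: 0.0
time: 12.25
tool_pos: [0.427, -0.05, 0.1036]
eef_rot: [0.934, 0.359, -0.001, -0.0]
ft_force: [-3.6, -2.3, 7.1]
width: 0.001
grasp_force: 3.0
```

Force is about 7 N, as expected, so I press to nearly the end stop and hold.

```bash
python3 -m inch '[{"x":0,"y":0.0035,"z":-0.007,"yaw":0},{"x":0,"y":0.0055,"z":-0.011,"yaw":0},{"x":0,"y":0.0055,"z":-0.011,"yaw":0},{"x":0,"y":0.0055,"z":-0.011,"yaw":0},{"x":0,"y":0.0055,"z":-0.011,"yaw":0},{"x":0,"y":0.0055,"z":-0.011,"yaw":0},{"x":0,"y":0.0055,"z":-0.011,"yaw":0},{"x":0,"y":0.0055,"z":-0.011,"yaw":0}]'
python3 - <<'E'
from h import *
for c in("top","scene"):
    im=cams.get_image(c)
    for n in("bearing","nut_mid","cap_mid"):
        for d in find_in(c,n)[:2]:print(c,n,np.round(d["location"],3),round(d["score"],2))
cv2.imwrite("pics/s3.png",cv2.resize(im["pixels"][150:350,230:430],None,fx=3,fy=3,interpolation=2))
E
```

```text
time: 13.25
tool_pos: [0.4277, -0.0451, 0.094]
eef_rot: [0.934, 0.358, 0.0, 0.0]
ft_force: [-0.9, -4.0, 5.6]
width: 0.001
grasp_force: 3.0
top bearing [ 0.573 -0.068  0.07 ] 0.75
top nut_mid [0.63  0.061 0.162] 0.9
top nut_mid [0.568 0.091 0.173] 0.47
top cap_mid [0.595 0.138 0.169] 0.97
scene bearing [ 0.711 -0.308  0.08 ] 0.72
scene bearing [ 0.581 -0.071  0.046] 0.68
scene nut_mid [0.631 0.063 0.165] 0.96
scene nut_mid [0.608 0.05  0.088] 0.39
scene cap_mid [0.606 0.125 0.172] 0.48
```

View pics/s3.png

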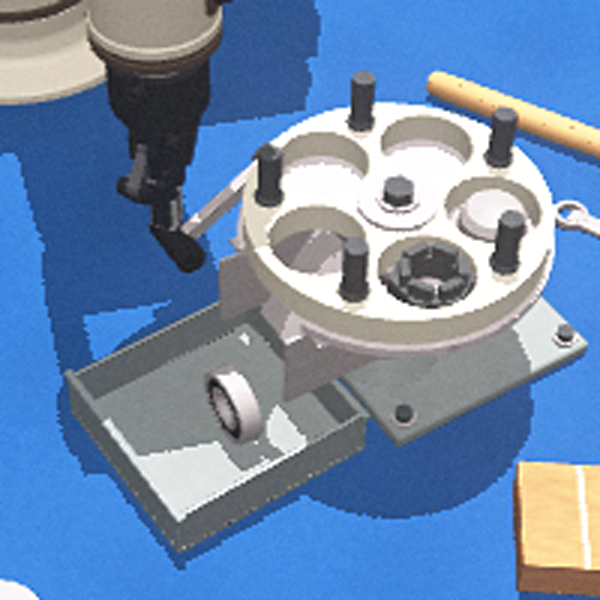

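The bearing has left the pocket and is on edge in the box at (235,400), perhaps still settling. I'll hold briefly and look again before releasing the lever.

```bash
python3 -m inch '[{"x":0,"y":0,"z":0,"yaw":0},{"x":0,"y":0,"z":0,"yaw":0},{"x":0,"y":0,"z":0,"yaw":0},{"x":0,"y":0,"z":0,"yaw":0},{"x":0,"y":0,"z":0,"yaw":0},{"x":0,"y":0,"z":0,"yaw":0},{"x":0,"y":0,"z":0,"yaw":0},{"x":0,"y":0,"z":0,"yaw":0}]'
python3 - <<'E'
from h import *
for c in("top","scene"):
    im=cams.get_image(c)
    for d in find_in(c,"bearing")[:2]:print(c,np.round(d["location"],3),round(d["score"],2))
    W=cloud(im);m=(abs(W[...,0]-.567)<.065)&(W[...,1]<-.05)&(W[...,1]>-.14)&(W[...,2]>.012)&(W[...,2]<.1)
    print(m.sum(),np.round(W[m].min(0),3),np.round(W[m].max(0),3))
cv2.imwrite("pics/s4.png",cv2.resize(im["pixels"][150:350,230:430],None,fx=3,fy=3,interpolation=2))
E
```

```text
time: 14.65
tool_pos: [0.4277, -0.0451, 0.094]
eef_rot: [0.934, 0.358, 0.0, 0.0]
ft_force: [-1.4, -3.4, 6.4]
width: 0.001
grasp_force: 3.0
top [ 0.575 -0.068  0.069] 0.65
187 [ 0.518 -0.126  0.012] [ 0.603 -0.06   0.07 ]
scene [ 0.582 -0.072  0.049] 0.91
341 [ 0.546 -0.077  0.012] [ 0.608 -0.057  0.068]
```

View pics/s4.png

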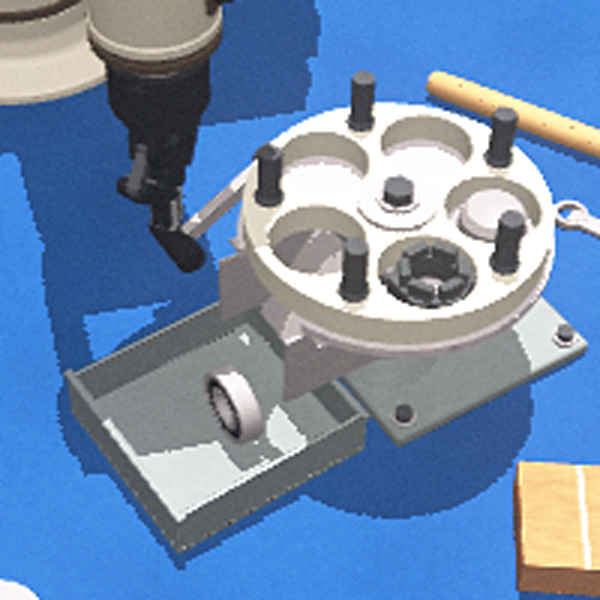

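The bearing is at rest, on edge in the box at (235,400), and the nut and cap are still in their pockets. I'll follow the lever back up, then clear away.

```bash
python3 -m inch '[{"x":0,"y":-0.004,"z":0.008,"yaw":0},{"x":0,"y":-0.009,"z":0.018,"yaw":0},{"x":0,"y":-0.013,"z":0.032,"yaw":0},{"x":0,"y":-0.014,"z":0.046,"yaw":0},{"x":0,"y":-0.014,"z":0.059,"yaw":0},{"x":0,"y":-0.011,"z":0.072,"yaw":0},{"x":0,"y":-0.008,"z":0.083,"yaw":0},{"x":0,"y":-0.005,"z":0.094,"yaw":0}]'
python3 -m inch '[{"x":0,"y":0,"z":0.01,"yaw":0},{"x":0,"y":0,"z":0.04,"yaw":0},{"x":0,"y":0,"z":0.1,"yaw":0},{"x":-0.05,"y":-0.05,"z":0.12,"yaw":0},{"x":-0.1,"y":-0.1,"z":0.12,"yaw":0},{"x":-0.1,"y":-0.15,"z":0.12,"yaw":0},{"x":-0.1,"y":-0.15,"z":0.12,"yaw":0},{"x":-0.1,"y":-0.15,"z":0.12,"yaw":0}]'
python3 m.py
python3 - <<'E'
from h import *
im=cams.get_image("scene")
for n in("lever_grip","bearing","nut_mid","cap_mid"):
    for d in find_in("scene",n)[:1]:print(n,np.round(d["location"],3),round(d["score"],2))
W=cloud(im)
r=(W[...,2]>.08)&(W[...,2]<.2)&(abs(W[...,0]-.44)<.04)&(abs(W[...,1]+.048)<.03)
print("grip top",np.percentile(W[r][:,2],97) if r.any() else None)
cv2.imwrite("pics/s5.png",cv2.resize(im["pixels"][150:350,230:430],None,fx=3,fy=3,interpolation=2))
E
```

```text
time: 15.85
tool_pos: [0.4274, -0.0496, 0.1879]
eef_rot: [0.934, 0.358, -0.0, -0.0]
ft_force: [-0.3, 0.7, 0.2]
width: 0.001
grasp_force: 0.0
time: 16.85
tool_pos: [0.3273, -0.2, 0.3073]
eef_rot: [0.934, 0.358, -0.0, -0.0]
ft_force: [0.8, 0.3, 0.2]
width: 0.002
grasp_force: 0.0
top [  20.2  -51.5   92.4 -123.7  164.5] pocket [-87.8, -87.5, -87.6, -87.7, -87.5]
bearing [ 0.576 -0.067  0.069] 0.61
flap_mid [0.525 0.046 0.147] 0.61
scene [ 164.5   92.1 -123.7   20.3  -51.6] pocket [-87.5, -87.9, -87.7, -87.7, -87.6]
bearing [ 0.582 -0.071  0.045] 0.61
flap_mid [0.608 0.054 0.104] 0.77
lever_grip [ 0.532 -0.015  0.146] 0.65
bearing [ 0.583 -0.07   0.047] 0.72
nut_mid [0.633 0.068 0.166] 0.7
cap_mid [0.601 0.128 0.172] 0.76
grip top 0.18459864320588612
```

View pics/s5.png

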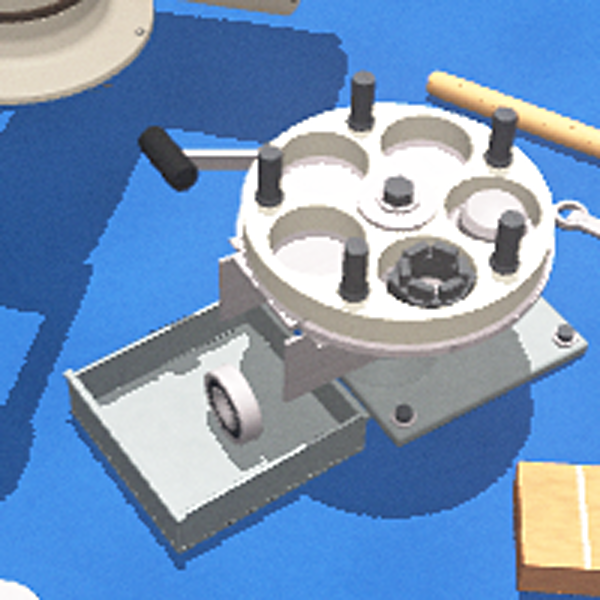

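The lever is back up, with its grip at (168,158) and its top at 0.185 m. The flap is shut, the bearing is in the box at (232,403), and the nut and cap are in their pockets.

```bash
python3 -c "from rig import ticket; print(ticket.close_job())"
```

```text
the job is handed in; nothing more can be done
None
```

The job is handed in: the bearing lies on edge in the kit box, the flap is shut with the lever back up, the nut and cap are still in their pockets, and it took about 17 s of the 72 s allowed.

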